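# Unstack the platform modules onto their decks

### The arm

A 6-joint arm with a two-finger parallel gripper is mounted at the origin on the work surface. World frame = base frame: x ahead of the robot, y to its left, z up, the work surface at z = 0. Lengths are in m, angles in rad, forces in N, time in s.
With the tool pointing down it reaches from about 0.275 to 1 m from the base axis. Payload 8.4 kg.
Tool frame: the origin (TCP) lies between the finger pads; the fingertips stand 19 mm ahead of it and the grasp point (between the pads) is the TCP; z points along the fingers, y is the line along which they close (so a half turn about z gives the same grasp; the last joint's range is limited). The gripper opens to 85 mm and grips with 20 to 120 N. Pads are 22 mm wide; open, the fingers measure 114 mm over their backs; the gripper's body (76 mm by 85 mm) begins 54 mm behind the grasp point. The pads swing forward as they close: fully open they stand 13 mm farther back than shut.
Start: joints at [1.303, 0.353, 1.633, -0, 1.155, -0.002], TCP at [0.164, 0.603, 0.213] pointing down, gripper open.
Joint ranges: [-2.63, 2.63], [-0.92, 2.1], [0.06, 2.66], [-1.3, 4.44], [0, 2.69], [-3.02, 3.02]. Speed limits (rad/s): [2.22, 2.22, 2.79, 3.14, 3.14, 3.14].

### API

Orientations are given as a unit quaternion [x, y, z, w].
In Python, from workcell import get_obs, get_image, get_calibration, sign_off gives the robot as it stands.
- The arm moves only by the tool drive_tool, never from a script. Its argument "steps" is text: rows parted by semicolons, each of 5 numbers parted by spaces: the opening, from -1 (shut) to 1 (fully open), then the shift along the world's x, y, z in units of 0.1 m (1.0 is 0.1 m), then the turn about the world's z in units of 90 degrees (1.0 is 90 degrees). In form: fingers dx dy dz twist; .... A call has 1 to 20 rows; each row is the pose to reach, as a shift and turn from the pose commanded when the call began; what a row does not reach only later rows make up. A row lasts 1/12 s, in which the tool goes at most 41.7 mm and 7.16 degrees, less where a joint would pass 70% of its speed; a pose out of reach is approached as far as the arm can. A call with a number of a shift or a turn outside -1 to 1 is refused whole. A call with a gripper value outside its range is refused whole. The fingers move at their own pace and stop on an object; "newtons" is the grip in N (left out, the last holds). Time passes only in rows, so rows that repeat a pose let the fingers close. It gives the time, the measured TCP pose, the force, the opening and the grip force at its end, in the units of the state.
- get_obs(): the state, without advancing time (a new reading comes with each control period).
- get_image(name): name is "scene" or "top"; returns the picture (480x640x3 uint8, red, green, blue); there is no depth.
- get_calibration(name): a dict with "mtx" (3x3 intrinsics, pixels), "R" (3x3) and "t" (3): a world point X has camera coordinates R X + t. Camera axes: x right, y down, z forward; pixel columns grow to the right and rows downward; lengths in m; the calibration is good to about 2 mm. A picture is of the moment at which its call begins. get_calibration takes no time and is no camera call.
- sign_off(): hands the job in; it is judged then, once.
The state is a dict: "time_s": time; "joint_pos": joint angles; "qvel": joint speeds; "effort": joint torques, N m; "ee_pos": TCP position; "orientation": TCP orientation; "contact_force": force on the tool from outside, world axes, zero at the start; "torque": the same for the moment, N m; "grip_width": opening from 0.0 (shut) to 1.0 (fully open); "grip_force": force on a finger pad.
Only numpy, scipy, OpenCV 4.12 (cv2) and the standard library are available. Lean on these libraries where they do the work, as an engineer would, in place of code of your own. Each camera call takes 0.05 s, during which the arm holds its last target. There are 200 camera calls.

### The job

The four modules of the model oil platform are piled on the bench. Take the pile apart and assemble the topsides: stand the round tank, the small pump house and the long living-quarters block each upright inside the railed bay that has its own outline and size, then set the octagonal helideck, right way up and centred, on the living-quarters roof. Do not knock over the glue bottle.

Things in the scene. Friction and masses are not known exactly. Their poses are not given: they have to be found in the camera images.
- tank: White upright cylinder with two grey bands, 30 mm diameter, 40 mm high, about 50 g. Origin at the centre of its underside. z up. At the start it stands on top of the pump house, the top of the pile.
- pumphouse: Plain grey ribbed box, 60 (x) by 34 (y) by 30 (z) mm, flat top, about 90 g. Origin at the centre of its underside. x runs along its long side. At the start it stands on the living-quarters block.
- quarters: White block with rows of small dark windows, 90 (x) by 44 (y) by 40 (z) mm, about 150 g; its flat roof has a thin grey disc marking the centre. Origin at the centre of its underside. x runs along its long side. At the start it stands on the helideck. Once it is in its bay its roof is 55 mm above the bench.
- helideck: Grey octagonal landing deck, thin white circle on its flat top, 20 mm thick, about 90 g: upper 10 mm 66 mm across flats, lower 10 mm 54 mm across flats. Origin at the centre of its underside. x and y point at flats. At the start it lies on the bench under the pile (130 mm high; its modules a few mm off-centre and turned up to 20 degrees on one another).
- round_bay: Fixed deck piece standing on the bench: a grey slab whose deck surface is 15 mm above the bench (above the origin), with a low yellow rail, 5 mm wide and rising 6 mm above the deck surface, around the bay. The slab is 76 by 76 mm; the bay is a circle 46 mm across inside the rail. Origin at the centre of its underside.
- short_bay: Fixed deck piece standing on the bench: a grey slab whose deck surface is 15 mm above the bench (above the origin), with a low yellow rail, 5 mm wide and rising 6 mm above the deck surface, around the bay. The slab is 102 (x) by 76 (y) mm; the bay is 76 (x) by 50 (y) mm inside the rail. Origin at the centre of its underside. x runs along its long side.
- long_bay: Fixed deck piece standing on the bench: a grey slab whose deck surface is 15 mm above the bench (above the origin), with a low yellow rail, 5 mm wide and rising 6 mm above the deck surface, around the bay. The slab is 132 (x) by 86 (y) mm; the bay is 106 (x) by 60 (y) mm inside the rail. Origin at the centre of its underside. x runs along its long side.
- glue_bottle: Loose white glue bottle with a green band and a pointed nozzle, standing on the bench, 34 mm diameter, 95 mm high. Origin at the centre of its underside. Not to be knocked over.
Mind the look-alikes: they are no part of the job. What is shaped like the long_bay but brown is not meant.

How it is judged:
By the outcome, as a careful person would: the job done as asked, in the order asked, and still so for the second after the job is handed in, with the robot touching nothing.
It also fails if it takes over 109 s, if anything falls off the work surface, if the arm or the gripper's body presses on something with over 40 N, if the wrist force passes 120 N, or if a joint passes its speed limit or range.

## Working session

There is one attempt and no reset: what is moved stays moved. The work goes in short steps, Python scripts to look and compute and a tool call to move; the robot and the scene stay as the last step left them, time stands still between calls to the robot, and variables do not carry over. Pictures are saved under pics/ and viewed, at most 14 in all, crops included, and the job is handed in when it is done.

Besides the shell and the picture viewer there is one more tool, called as name(argument=value, ...) on one line, values as JSON. drive_tool: Moves the arm, as the interface text tells. Shifts and turns lie within -1 to 1; 1 stands for 0.1 m of shift or 90 degrees of turn. Its arguments: {"type":"object","properties":{"steps":{"type":"string"},"newtons":{"type":"number"}},"required":["steps"]}

```bash
mkdir -p pics; ls
python3 - <<'E'
from workcell import *
import cv2
for n in("scene","top"):
    im=get_image(n); cv2.imwrite(f"pics/{n}0.png",im[:,:,::-1]); c=get_calibration(n); print(n,c["mtx"],c["R"],c["t"])
print(get_obs())
E
```

```text
pics
scene [[515.10210319   0.         310.0108031 ]
 [  0.         515.10210319 237.5744142 ]
 [  0.           0.           1.        ]] [[ 0.11948049  0.99281275  0.00687387]
 [ 0.54063192 -0.05925248 -0.83916999]
 [-0.83273137  0.10398068 -0.54382578]] [-0.1533631  -0.21586152  1.5405407 ]
top [[476.80028818   0.         309.61418962]
 [  0.         476.80028818 239.06864096]
 [  0.           0.           1.        ]] [[-0.02288291 -0.99962055 -0.01533378]
 [-0.99752443  0.02384969 -0.06615286]
 [ 0.06649346  0.01378205 -0.99769167]] [0.09901144 0.52290303 1.21601643]
{'time_s': 0.1, 'joint_pos': array([ 1.30258705e+00,  3.53616453e-01,  1.63406093e+00,  1.98672809e-05,
        1.15520931e+00, -2.43103089e-03]), 'qvel': array([-0.00102199, -0.00216389, -0.00111902, -0.00162818, -0.00102328,
        0.00016414]), 'effort': array([ 1.78250360e-03, -6.06356263e+01, -3.42821395e+01,  5.39440646e-05,
        3.95593568e-03,  6.82258064e-05]), 'ee_pos': array([0.16405391, 0.60261109, 0.21251282]), 'orientation': array([ 1.32502296e-01,  9.91182487e-01, -6.39874667e-04, -9.62896698e-05]), 'contact_force': array([ 0.32125637, -1.03204974, -0.33741241]), 'torque': array([ 0.02326076, -0.04053279, -0.04557933]), 'grip_force': 0.0, 'grip_width': 1.0015747269083644}
```

View pics/scene0.png

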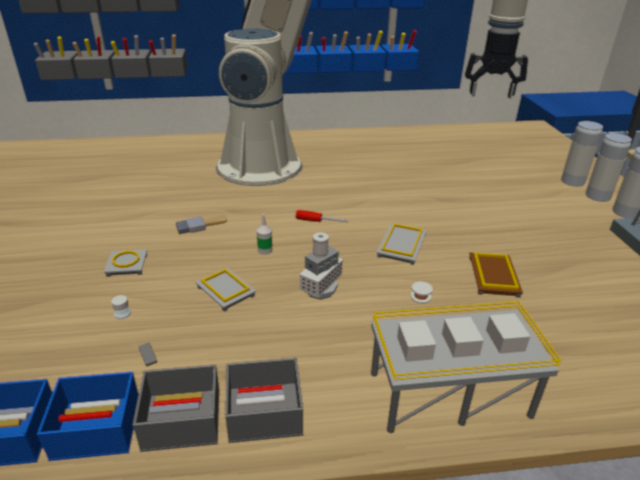

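View pics/top0.png

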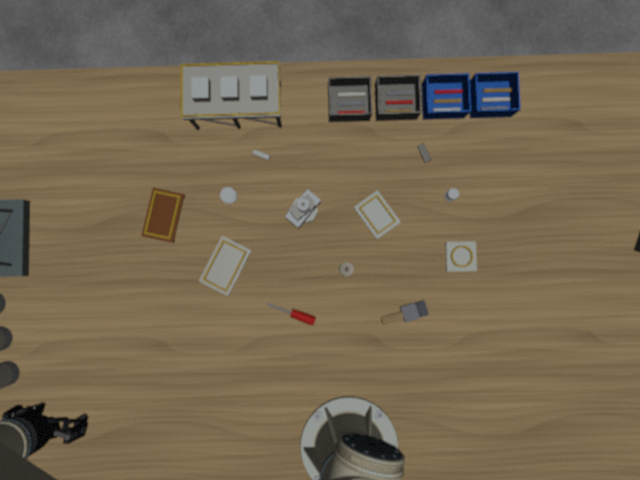

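The scene view shows the pile at (321,265) with the tank on top at (321,245), and the glue bottle at (265,238). The bays are at (126,260) round, (226,287) short and (403,241) long.

Things that could be mistaken for the targets:
- **Tank:** the white pots at scene (121,306) and (422,291), and the three blocks on the table at (415,340).
- **Long bay:** the brown tray at (495,272), top (163,215).

By the description, the tank is the banded cylinder on top of the pile, and the long bay is the grey one at top (225,265).

```bash
cat > h.py <<'E'
import numpy as np, cv2
from workcell import *
def ray(n,uv,z):
    c=get_calibration(n); p=cv2.undistortPoints(np.array(uv,float).reshape(-1,1,2),c["mtx"],None).reshape(-1,2)
    d=np.c_[p,np.ones(len(p))]@c["R"]; o=-c["R"].T@c["t"]
    return (o+d*((z-o[2])/d[:,2])[:,None])[:,:2]
def proj(n,X):
    c=get_calibration(n); return cv2.projectPoints(np.array(X,float).reshape(-1,1,3),cv2.Rodrigues(c["R"])[0],c["t"],c["mtx"],None)[0].reshape(-1,2)
def yellow(im): 
    return cv2.inRange(cv2.cvtColor(im,cv2.COLOR_RGB2HSV),(20,110,90),(35,255,255))
def big(im,x0,y0,w,h,k): return cv2.resize(im[y0:y0+h,x0:x0+w],None,fx=k,fy=k,interpolation=cv2.INTER_CUBIC)
def rect(P):
    (c,s,a)=cv2.minAreaRect((P*1000).astype(np.float32))
    if s[0]<s[1]: s=s[::-1]; a+=90
    return np.round(c,1),np.round(s,1),round((a+90)%180-90,1)
E
cat > a.py <<'E'
from h import *
S=cv2.imread("pics/scene0.png")[:,:,::-1];T=cv2.imread("pics/top0.png")[:,:,::-1]
for n,im in(("scene",S),("top",T)):
    m=yellow(im)
    for name,(u,v) in dict(round=((126,260),(461,256)),short=((226,287),(377,214)),long=((403,241),(225,265))).items() if 0 else [(k,(w[0] if n=="scene" else w[1])) for k,w in dict(round=((126,260),(461,256)),short=((226,287),(377,214)),long=((403,241),(225,265))).items()]:
        mm=np.zeros_like(m); mm[v-30:v+30,u-30:u+30]=m[v-30:v+30,u-30:u+30]
        p=cv2.findNonZero(mm)
        if p is None: print(n,name,None);continue
        P=ray(n,p.reshape(-1,2),.021); print(n,name,len(P),*rect(P))
    print()
out=np.vstack([np.hstack([big(S,290,225,65,75,4),big(T,275,180,65,75,4)]),np.hstack([big(S,375,215,65,65,4),big(T,190,230,65,65,4)])])
cv2.imwrite("pics/crop0.png",out[:,:,::-1])
E
python3 a.py
```

```text
scene round 192 [ 479.6 -300.8] [63.2 53.3] 8.8
scene short 364 [591.9 -89.3] [92.4 61.8] 34.3
scene long 302 [468.9 309.1] [126.6  69. ] -28.0

top round 52 [ 474.7 -301.6] [53.7 46.1] 88.7
top short 52 [585.9 -88.7] [81.2 56.6] 34.3
top long 119 [462.  308.9] [112.5  67.4] -28.1
```

View pics/crop0.png

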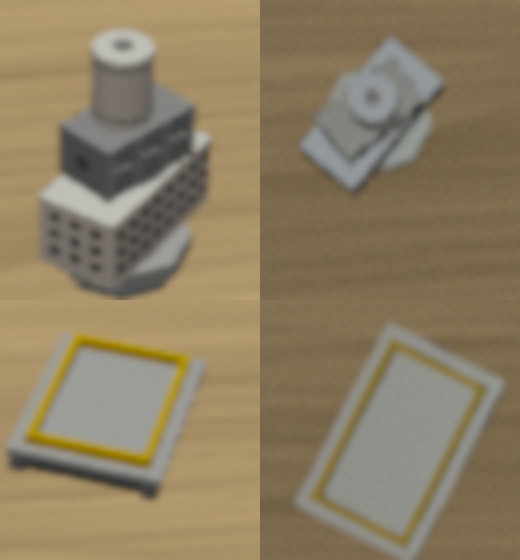

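The crop confirms the choice: a white banded cylinder stands on the grey ribbed house, on the windowed block, on the octagon. The tank top is at scene (321,236) and top (303,204). The long bay is the grey slab with a yellow rail. Next I'll measure the pile and check the bays against their slabs.

```bash
cat > b.py <<'E'
from h import *
T=cv2.imread("pics/top0.png")[:,:,::-1]
hsv=cv2.cvtColor(T,cv2.COLOR_RGB2HSV); m=cv2.inRange(hsv,(0,0,110),(180,60,255))
for n,(u,v) in dict(round=(461,256),short=(377,214),long=(225,265)).items():
    mm=np.zeros_like(m); mm[v-36:v+36,u-36:u+36]=m[v-36:v+36,u-36:u+36]
    c=max(cv2.findContours(mm,0,1)[0],key=cv2.contourArea); print(n,*rect(ray("top",c.reshape(-1,2),.015)))
sc=lambda L:[(x/4+290-.4,y/4+225-.4) for x,y in L]; tp=lambda L:[((x-260)/4+275-.4,y/4+180-.4) for x,y in L]
print("tank",ray("scene",sc([(123,45)]),.13),ray("top",tp([(372,97)]),.13))
print("pump scene",*rect(ray("scene",sc([(60,127),(108,153),(195,107),(150,80)]),.09)))
print("quarters scene",ray("scene",sc([(40,192),(115,225),(212,135)]),.06))
print("quarters top",*rect(ray("top",tp([(388,38),(443,82),(355,190),(301,147)]),.06)))
print("pump top",ray("top",tp([(317,126),(352,158)]),.09))
print("bottle",ray("top",[(347,269)],.095))
E
python3 b.py
```

```text
round [ 472.3 -302.8] [79.5 77.3] 88.6
short [586.1 -89.1] [105.6  79.9] 34.2
long [462.1 309. ] [135.   89.7] -27.8
tank [[0.60602126 0.10036604]] [[0.60147039 0.09988191]]
pump scene [608.1 103. ] [60.4 31.7] -54.7
quarters scene [[0.62392173 0.05872713]
 [0.65362999 0.09126453]
 [0.58604242 0.14951439]]
quarters top [600.6 102.3] [87.9 44.5] -40.3
pump top [[0.59010422 0.13501511]
 [0.56989881 0.11400622]]
bottle [[ 0.4454098  -0.00287364]]
```

drive_tool(steps="1 0.3 -0.3 0 0; 1 0.6 -0.6 0 0; 1 0.88 -1 0 -0.08; 1 0.88 -1 0 -0.088; 1 0.88 -1 0 -0.088", newtons=30)

```text
time_s: 0.52
ee_pos: [0.2535, 0.5007, 0.213]
orientation: [0.202, 0.979, -0.001, 0.0]
contact_force: [0.0, -0.1, 0.4]
grip_width: 1.005
grip_force: 0.0
```

drive_tool(steps="1 0.3 -0.3 0 0; 1 0.6 -0.6 0 0; 1 0.88 -1 0 -0.08; 1 0.88 -1 0 -0.088; 1 0.88 -1 0 -0.088")

```text
time_s: 0.93
ee_pos: [0.3411, 0.402, 0.2131]
orientation: [0.269, 0.963, -0.0, -0.0]
contact_force: [0.1, 0.1, 0.3]
grip_width: 0.999
grip_force: 0.0
```

drive_tool(steps="1 0.3 -0.3 0 0; 1 0.6 -0.6 0 0; 1 0.88 -1 0 -0.08; 1 0.88 -1 0 -0.088; 1 0.88 -1 0 -0.088")

```text
time_s: 1.35
ee_pos: [0.4291, 0.303, 0.2131]
orientation: [0.334, 0.943, 0.0, -0.0]
contact_force: [-0.6, 1.0, -0.3]
grip_width: 1.001
grip_force: 0.0
```

drive_tool(steps="1 0.3 -0.3 0 0; 1 0.6 -0.6 0 0; 1 0.88 -1 0 -0.08; 1 0.88 -1 0 -0.088; 1 0.88 -1 0 -0.088")

```text
time_s: 1.77
ee_pos: [0.517, 0.2035, 0.213]
orientation: [0.398, 0.917, 0.0, -0.0]
contact_force: [-1.1, 0.6, -0.1]
grip_width: 0.998
grip_force: 0.0
```

drive_tool(steps="1 0.3 -0.3 0 0; 1 0.6 -0.6 0 0; 1 0.88 -1 0 -0.08; 1 0.88 -1 0 -0.088; 1 0.88 -1 0 -0.088; 1 0.88 -1 0 -0.088")

```text
time_s: 2.27
ee_pos: [0.6033, 0.1053, 0.2128]
orientation: [0.459, 0.888, 0.0, -0.001]
contact_force: [-0.5, 0.1, -0.6]
grip_width: 1.003
grip_force: 0.0
```

drive_tool(steps="1 0.01 -0.04 -0.3 0; 1 0.01 -0.04 -0.6 0; 1 0.01 -0.04 -0.85 0; 1 0.01 -0.04 -0.93 0; 1 0.01 -0.04 -0.93 0; 0 0.01 -0.04 -0.93 0; -0.6 0.01 -0.04 -0.93 0; -0.6 0.01 -0.04 -0.93 0; -0.6 0.01 -0.04 -0.93 0; -0.6 0.01 -0.04 -0.93 0; -0.6 0.01 -0.04 -0.93 0; -0.6 0.01 -0.04 -0.93 0; -0.6 0.01 -0.04 -0.93 0", newtons=20)

```text
time_s: 3.35
ee_pos: [0.6052, 0.099, 0.1203]
orientation: [0.461, 0.888, 0.0, 0.0]
contact_force: [0.0, -0.4, -0.0]
grip_width: 0.197
grip_force: 0.0
```

```bash
cat > look.py <<'E'
import sys; from h import *
n=sys.argv[1]; S=get_image("scene");T=get_image("top"); cv2.imwrite(f"pics/scene{n}.png",S[:,:,::-1]);cv2.imwrite(f"pics/top{n}.png",T[:,:,::-1])
x0,y0,x1,y1=map(int,sys.argv[2:6]); 
cv2.imwrite(f"pics/crop{n}.png",np.hstack([big(S,x0,y0,80,120,5),big(T,x1,y1,80,120,5)])[:,:,::-1])
E
python3 look.py 1 280 190 265 150
```

```text
(no output)
```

View pics/crop1.png

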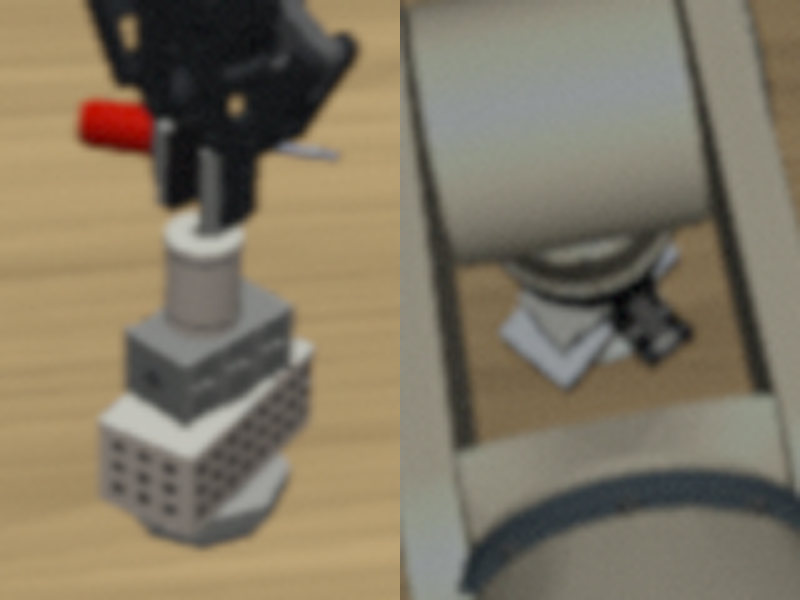

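Run:
```python
from h import *
o=get_obs(); p=o["ee_pos"]; print(p,o["time_s"],o["grip_width"])
for z in(.101,.12,.13,.14,.15,.16): print(z,proj("scene",[p[0],p[1],z]),proj("top",[p[0],p[1],z]))
```

```text
[0.60518267 0.09897535 0.12016892] 3.45 0.1974107194840421
0.101 [[319.30733238 248.32294573]] [[303.2986122  203.99349214]]
0.12 [[319.47372318 240.06938817]] [[303.07132399 202.8825124 ]]
0.13 [[319.56271212 235.65523018]] [[302.94863003 202.28278703]]
0.14 [[319.65269811 231.19161451]] [[302.82374614 201.67235735]]
0.15 [[319.74369802 226.67770525]] [[302.69661317 201.05093419]]
0.16 [[319.83572908 222.11264757]] [[302.56716981 200.41821788]]
```

Run:
```python
from h import *
for z in(.19,.2,.21,.22,.23,.24): print(z,proj("scene",[.164,.6026,z]),proj("top",[.164,.6026,z]))
S=cv2.imread("pics/scene0.png");T=cv2.imread("pics/top0.png")
cv2.imwrite("pics/crop1b.png",np.hstack([big(S,450,40,100,80,4),big(T,0,390,100,80,4)]))
```

```text
0.19 [[486.00816243 115.78141014]] [[ 77.05347362 403.7276974 ]]
0.2 [[486.73910804 112.11026533]] [[ 74.74259409 405.00933102]]
0.21 [[487.47593207 108.4095964 ]] [[ 72.38675949 406.3158971 ]]
0.22 [[488.21870573 104.67904574]] [[ 69.98464514 407.64813033]]
0.23 [[488.96750136 100.91824995]] [[ 67.53487377 409.00679455]]
0.24 [[489.72239249  97.12683973]] [[ 65.03601294 410.39268421]]
```

View pics/crop1b.png

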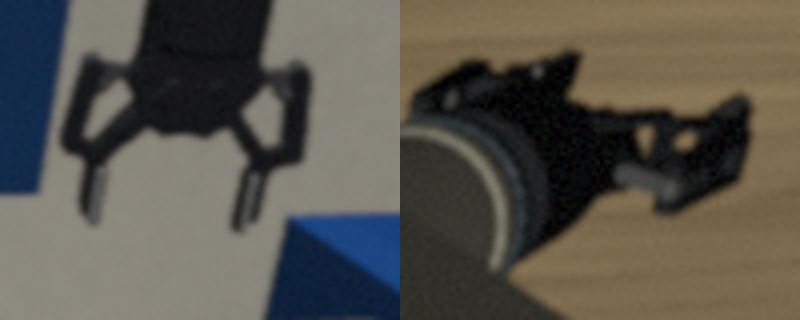

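The two views agree that the real fingertips sit about 33 mm higher than the stated TCP suggests: open tips are at scene (491,96) and top (65,410), which gives z≈0.24. The fingers closed just above the tank, at scene (320,233). The tank was not disturbed. I'll open, go 33 mm lower and close again.

drive_tool(steps="1 -0.01 0 0 0; 1 -0.01 0 0 0; 1 -0.01 0 0 0; 1 -0.01 0 0 0; 1 -0.01 0 0 0; 1 -0.01 0 0 0; 1 -0.01 0 -0.1 0; 1 -0.01 0 -0.2 0; 1 -0.01 0 -0.33 0; 1 -0.01 0 -0.33 0; 0 -0.01 0 -0.33 0; -0.6 -0.01 0 -0.33 0; -0.6 -0.01 0 -0.33 0; -0.6 -0.01 0 -0.33 0; -0.6 -0.01 0 -0.33 0; -0.6 -0.01 0 -0.33 0; -0.6 -0.01 0 -0.33 0; -0.6 -0.01 0 -0.33 0; -0.6 -0.01 0 -0.33 0; -0.6 -0.01 0 -0.33 0", newtons=25)

```text
time_s: 5.12
ee_pos: [0.6046, 0.0991, 0.0877]
orientation: [0.46, 0.888, 0.0, 0.0]
contact_force: [-0.2, -1.3, 5.3]
grip_width: 0.339
grip_force: 24.9
```

```bash
python3 look.py 2 280 190 265 150
```

```text
(no output)
```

View pics/crop2.png

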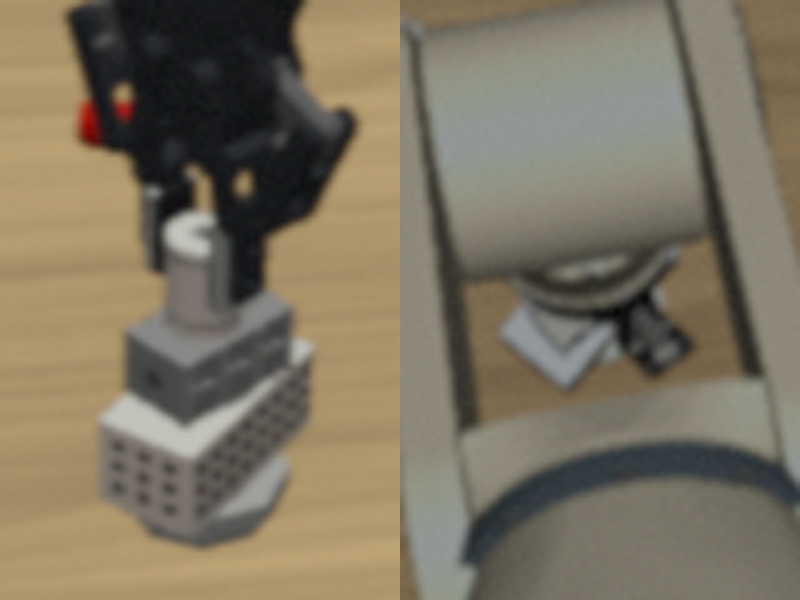

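The tank is held: the opening is 0.34, and the right fingertip is at scene (327,251), about 10 mm above the pump house roof. So the tip z is roughly ee_z + 0.015. Next I'll lift it and carry it to the round bay.

drive_tool(steps="-0.6 0 0 0.2 0; -0.6 0 0 0.5 0; -0.6 0 0 0.8 0; -0.6 0 0 1 0; -0.6 0 0 1 0")

```text
time_s: 5.63
ee_pos: [0.6067, 0.0995, 0.1917]
orientation: [0.46, 0.888, 0.002, 0.003]
contact_force: [0.9, 0.6, -0.3]
grip_width: 0.341
grip_force: 24.9
```

drive_tool(steps="-0.6 -0.1 -0.3 0 0; -0.6 -0.2 -0.6 0 0; -0.6 -0.32 -1 0 0; -0.6 -0.32 -1 0 0")

```text
time_s: 5.97
ee_pos: [0.5692, -0.0059, 0.1859]
orientation: [0.461, 0.887, -0.002, -0.001]
contact_force: [0.4, -0.4, -1.1]
grip_width: 0.344
grip_force: 25.0
```

drive_tool(steps="-0.6 -0.1 -0.3 0 0; -0.6 -0.2 -0.6 0 0; -0.6 -0.32 -1 0 0; -0.6 -0.32 -1 0 0")

```text
time_s: 6.3
ee_pos: [0.5376, -0.106, 0.1861]
orientation: [0.462, 0.887, -0.001, -0.001]
contact_force: [1.0, 0.7, -1.2]
grip_width: 0.342
grip_force: 25.1
```

drive_tool(steps="-0.6 -0.1 -0.3 0 0; -0.6 -0.2 -0.6 0 0; -0.6 -0.32 -1 0 0; -0.6 -0.32 -1 0 0")

```text
time_s: 6.63
ee_pos: [0.506, -0.2059, 0.1863]
orientation: [0.462, 0.887, -0.001, -0.0]
contact_force: [-0.1, -0.4, 0.1]
grip_width: 0.339
grip_force: 25.2
```

drive_tool(steps="-0.6 -0.1 -0.3 0 0; -0.6 -0.2 -0.6 0 0; -0.6 -0.32 -1 0 0; -0.6 -0.32 -1 0 0; -0.6 -0.32 -1 0 0; -0.6 -0.32 -1 0 0")

```text
time_s: 7.13
ee_pos: [0.4758, -0.3004, 0.1864]
orientation: [0.461, 0.887, 0.0, -0.001]
contact_force: [0.2, 0.1, -0.7]
grip_width: 0.339
grip_force: 25.2
```

drive_tool(steps="-0.6 0 0 -0.3 0; -0.6 0 0 -0.6 0; -0.6 0 0 -0.9 0; -0.6 0 0 -1 0; -0.6 0 0 -1 0; -0.6 0 0 -1 0")

```text
time_s: 7.63
ee_pos: [0.4766, -0.3001, 0.0874]
orientation: [0.46, 0.888, 0.0, -0.0]
contact_force: [0.1, -0.6, -0.0]
grip_width: 0.343
grip_force: 25.2
```

```bash
python3 look.py 3 85 175 420 200
```

```text
(no output)
```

View pics/crop3.png

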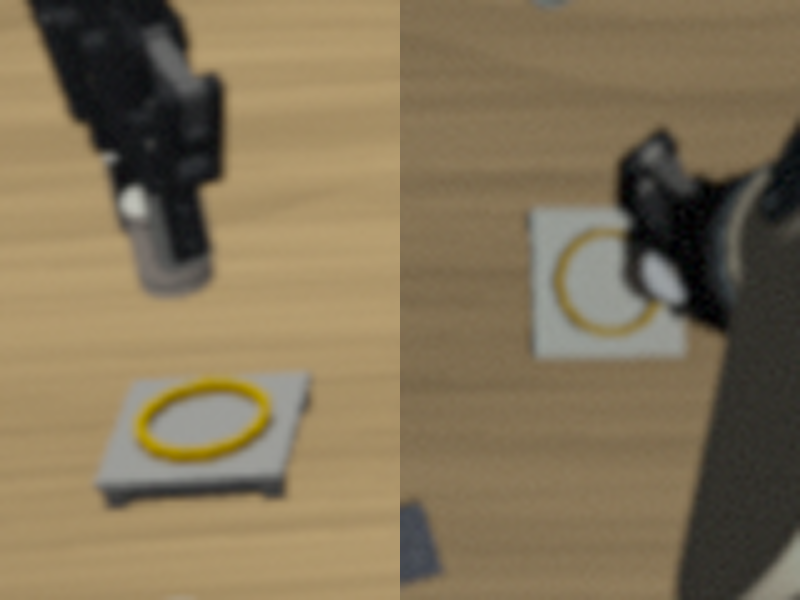

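Run:
```python
from h import *
print(ray("scene",[(172/5+85-.4,270/5+175-.4)],.09),ray("scene",[(203/5+85-.4,419/5+175-.4)],.020))
print(ray("top",[(607/5-80+420-.4,281/5+200-.4)],.020), ray("scene",[(147/5+85-.4,290/5+175-.4),(210/5+85-.4,280/5+175-.4)],.09),get_obs()["ee_pos"])
```

```text
[[ 0.47151014 -0.30164481]] [[ 0.47957025 -0.30055939]]
[[ 0.47265146 -0.30064215]] [[ 0.48628737 -0.30885718]
 [ 0.48119396 -0.28468494]] [ 0.47747113 -0.30118135  0.08882446]
```

drive_tool(steps="-0.6 0.01 0 -0.3 0; -0.6 0.01 0 -0.55 0; -0.6 0.01 0 -0.65 0; -0.6 0.01 0 -0.7 0; -0.6 0.01 0 -0.74 0; -0.6 0.01 0 -0.74 0; -0.6 0.01 0 -0.75 0; -0.6 0.01 0 -0.75 0")

```text
time_s: 8.4
ee_pos: [0.4778, -0.3014, 0.0131]
orientation: [0.46, 0.888, -0.0, 0.001]
contact_force: [-0.0, -0.7, -1.4]
grip_width: 0.343
grip_force: 25.2
```

drive_tool(steps="-0.6 0 0 -0.01 0; -0.2 0 0 -0.01 0; 0 0 0 0 0; 0.2 0 0 0 0; 0.2 0 0 0 0; 0.2 0 0 0 0; 0.2 0 0 0.1 0; 0.4 0 0 0.4 0; 0.4 0 0 0.8 0; 1 0 0 1 0; 1 0 0 1 0")

```text
time_s: 9.32
ee_pos: [0.4799, -0.3027, 0.1176]
orientation: [0.46, 0.888, -0.0, 0.004]
contact_force: [1.5, -0.9, 0.0]
grip_width: 0.954
grip_force: 0.0
```

drive_tool(steps="1 0.1 0.3 0.2 0; 1 0.2 0.6 0.4 0; 1 0.3 1 0.7 0; 1 0.3 1 0.7 0")

```text
time_s: 9.65
ee_pos: [0.5091, -0.198, 0.1854]
orientation: [0.46, 0.888, 0.001, 0.002]
contact_force: [0.9, -0.7, -0.1]
grip_width: 1.0
grip_force: 0.0
```

drive_tool(steps="1 -0.3 0.3 0 0; 1 -0.6 0.6 0 0; 1 -1 1 0 0; 1 -1 1 0 0")

```text
time_s: 9.98
ee_pos: [0.4022, -0.0984, 0.181]
orientation: [0.46, 0.888, -0.0, -0.002]
contact_force: [-0.4, 0.0, -0.2]
grip_width: 0.998
grip_force: 0.0
```

```bash
cat > look2.py <<'E'
import sys; from h import *
n=sys.argv[1]; S=get_image("scene");T=get_image("top"); cv2.imwrite(f"pics/scene{n}.png",S[:,:,::-1]);cv2.imwrite(f"pics/top{n}.png",T[:,:,::-1])
x0,y0,x1,y1=map(int,sys.argv[2:6]); x2,y2,x3,y3=map(int,sys.argv[6:10])
cv2.imwrite(f"pics/crop{n}.png",np.vstack([np.hstack([big(S,x0,y0,72,72,4),big(T,x1,y1,72,72,4)]),np.hstack([big(S,x2,y2,72,72,4),big(T,x3,y3,72,72,4)])])[:,:,::-1])
E
python3 look2.py 4 286 228 270 175 90 220 425 220
```

```text
(no output)
```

View pics/crop4.png

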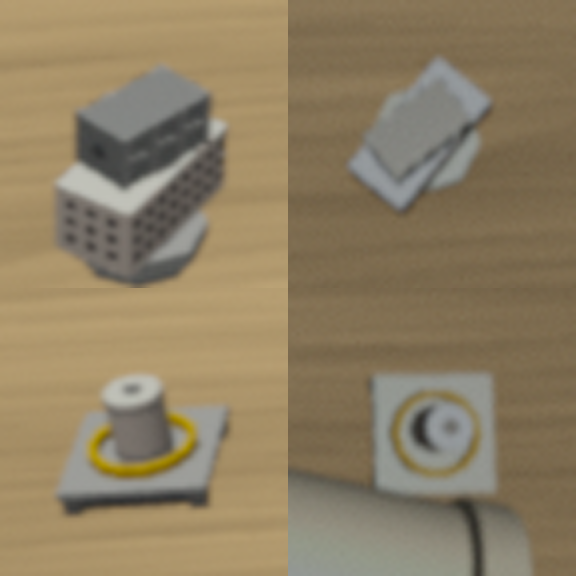

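The tank stands upright inside the round rail at scene (125,325/4+…≈320). The pump house top is now clear, with corners at crop (77,112), (125,143), (211,97) and (163,67).

Run:
```python
from h import *
sc=lambda L:[(x/4+286-.4,y/4+228-.4) for x,y in L]; tp=lambda L:[((x-288)/4+270-.4,y/4+175-.4) for x,y in L]
print(*rect(ray("scene",sc([(77,112),(125,143),(211,97),(163,67)]),.09)),ray("scene",sc([(77,112),(125,143),(211,97),(163,67)]),.09))
T=cv2.imread("pics/top4.png"); hsv=cv2.cvtColor(T,cv2.COLOR_BGR2HSV)[175:247,270:342]
for lo,hi in((105,150),(110,150),(100,145)):
    m=cv2.morphologyEx(cv2.inRange(hsv,(0,0,lo),(180,75,hi)),cv2.MORPH_OPEN,np.ones((5,5)))
    c=max(cv2.findContours(m,0,1)[0],key=cv2.contourArea).reshape(-1,2)+[270,175]; print(lo,hi,*rect(ray("top",c,.09)))
print(*rect(ray("top",tp([(363,140),(402,177),(478,117),(437,82)]),.09)))
g=hsv[::3,::3]; print(g[:,:,1]); print(g[:,:,2])
print(get_obs()["ee_pos"],get_obs()["orientation"])
```

```text
[607.6 103.6] [58.1 34.5] -54.5 [[0.61078486 0.07035148]
 [0.63854329 0.08996623]
 [0.60528876 0.13651831]
 [0.57671659 0.11714663]]
105 150 [602.8 105.8] [68.6 46.9] -52.6
110 150 [603.7 106.6] [69.  44.5] -50.0
100 145 [601.9 104.9] [66.  45.3] -46.4
[600.  100.8] [63.9 32.7] -52.9
[[ 91  91  95  90  92  93  93  92  92  94  93  93  92  94  93  95  93  91
   94  92  92  92  93  90]
 [ 93  91  92  91  96  94  93  97  92  92  91  93  91  94  90  92  93  91
   93  89  91  93  92  91]
 [ 96  95  92  97  93  95  94  94  94  94  91  90  95  91  95  95  94  90
   93  91  96  95  93  90]
 [ 93  92  92  92  96  92  92  96  93  93  90  91  94  92  96  92  95  91
   92  93  90  96  94  94]
 [ 93  94  96  95  92  92  93  96  93  93  94  98  95  96  91  95  92  95
   96  92  91  93  94  94]
 [ 94  92  92  94  91  88  92  94  92  99  92  99  17  28  91  97  93  92
   97  95  97  95  91  93]
 [ 93  94  96  93  91  91  93  94  93  93  93  34  12  12  14  88  91  92
   91  93  94  92  93  93]
 [ 91  94  91  92  91  91  92  92  92  92  56   9   8   6  12   0  81  95
   96  91  94  94  94  95]
 [ 93  
[... 3438 characters left out ...]
123 123 124 124 122 123 123 118 123 122 123 122 123 125 121 126
  124 124 126 126 126 126]
 [126 126 124 124 123 126 126 124 124 126 127 125 127 126 128 128 128 128
  130 130 131 126 126 126]
 [126 126 127 125 125 125 123 125 123 121 121 123 122 120 119 120 120 119
  122 123 121 123 124 123]
 [123 123 121 122 121 121 121 122 123 124 123 125 126 127 126 127 127 126
  127 127 126 130 127 126]
 [124 124 125 124 123 124 126 124 124 125 125 126 125 123 121 120 120 121
  117 119 117 119 117 119]
 [129 126 127 123 125 124 121 119 122 121 119 121 120 121 124 120 122 124
  126 125 124 125 126 126]]
[ 0.40430196 -0.09936541  0.18165166] [ 4.59655138e-01  8.88096871e-01 -2.06329658e-04 -1.02911193e-03]
```

drive_tool(steps="1 0.3 0.3 0 0; 1 0.6 0.6 0 0; 1 0.9 0.9 0 0; 1 1 1 0 0; 1 1 1 0 0")

```text
time_s: 10.5
ee_pos: [0.5105, 0.0007, 0.1819]
orientation: [0.459, 0.888, 0.0, 0.001]
contact_force: [-0.1, -0.4, 0.2]
grip_width: 0.999
grip_force: 0.0
```

drive_tool(steps="1 0.3 0.3 0 0; 1 0.6 0.6 0 0; 1 0.9 0.9 0 0; 1 1 1 0 0; 1 1 1 0 0; 1 1 1 0 0; 1 1 1 0 0")

```text
time_s: 11.08
ee_pos: [0.6061, 0.0975, 0.1815]
orientation: [0.461, 0.888, -0.001, -0.001]
contact_force: [-0.8, -0.7, 0.6]
grip_width: 1.001
grip_force: 0.0
```

drive_tool(steps="1 0 0 -0.3 0; 1 0 0 -0.6 0; 1 0 0 -0.8 0; 1 0 0 -0.8 0; 1 0 0 -0.8 0")

```text
time_s: 11.5
ee_pos: [0.6059, 0.0977, 0.1018]
orientation: [0.461, 0.887, -0.001, -0.001]
contact_force: [-0.0, -0.3, 0.4]
grip_width: 1.0
grip_force: 0.0
```

drive_tool(steps="1 -0.02 0.04 -0.2 0; 1 -0.02 0.04 -0.4 0; 1 -0.02 0.04 -0.5 0; 1 -0.02 0.04 -0.5 0; 0.4 -0.02 0.04 -0.5 0; 0.1 -0.02 0.04 -0.5 0; 0 -0.02 0.04 -0.5 0; -0.5 -0.02 0.04 -0.5 0; -0.5 -0.02 0.04 -0.5 0; -0.5 -0.02 0.04 -0.5 0; -0.5 -0.02 0.04 -0.5 0; -0.5 -0.02 0.04 -0.5 0; -0.5 -0.02 0.04 -0.5 0")

```text
time_s: 12.58
ee_pos: [0.6059, 0.1031, 0.0533]
orientation: [0.46, 0.888, 0.0, 0.001]
contact_force: [-0.6, -0.4, 6.6]
grip_width: 0.392
grip_force: 25.9
```

drive_tool(steps="-0.5 0 0 0.2 0; -0.5 0 0 0.5 0; -0.5 0 0 0.8 0; -0.5 0 0 1 0; -0.5 0 0 1 0; -0.5 0 0 1 0")

```text
time_s: 13.08
ee_pos: [0.6059, 0.1032, 0.1534]
orientation: [0.46, 0.888, 0.001, 0.001]
contact_force: [0.0, 0.6, -1.5]
grip_width: 0.39
grip_force: 25.4
```

drive_tool(steps="-0.5 0 -0.1 0 0.07; -0.5 0 -0.2 0 0.15; -0.5 -0.02 -0.3 0 0.22; -0.5 -0.04 -0.4 0 0.3; -0.5 -0.06 -0.5 0 0.37; -0.5 -0.08 -0.6 0 0.45; -0.5 -0.1 -0.7 0 0.52; -0.5 -0.1 -0.8 0 0.6; -0.5 -0.1 -0.9 0 0.67; -0.5 -0.1 -1 0 0.75; -0.5 -0.1 -1 0 0.82; -0.5 -0.1 -1 0 0.9; -0.5 -0.1 -1 0 0.97; -0.5 -0.1 -1 0 0.99; -0.5 -0.1 -1 0 0.99; -0.5 -0.1 -1 0 0.99")

```text
time_s: 14.42
ee_pos: [0.5942, 0.0031, 0.1508]
orientation: [-0.294, 0.956, 0.0, -0.001]
contact_force: [-0.3, 0.5, -0.8]
grip_width: 0.393
grip_force: 25.3
```

drive_tool(steps="-0.5 -0.02 -0.3 0 0; -0.5 -0.05 -0.6 0 0; -0.5 -0.08 -0.92 0 0; -0.5 -0.08 -0.92 0 0; -0.5 -0.08 -0.92 0 0; -0.5 -0.08 -0.92 0 0; -0.5 -0.08 -0.92 0 0")

```text
time_s: 15.0
ee_pos: [0.587, -0.0881, 0.1518]
orientation: [-0.295, 0.956, 0.0, -0.0]
contact_force: [-0.3, 0.1, -0.4]
grip_width: 0.392
grip_force: 25.5
```

```bash
python3 look.py 5 185 180 340 160; python3 -c "
from h import *; o=get_obs(); print(o['ee_pos'],o['orientation'],o['joint_pos'],o['grip_width'])"
```

```text
[ 0.58719    -0.08796446  0.15200694] [-2.95020560e-01  9.55490891e-01  1.29086370e-04 -9.51788737e-05] [-1.51317170e-01  3.69505531e-01  1.75825109e+00  1.76023179e-04
  1.01411986e+00 -2.32116060e+00] 0.3911645262748049
```

View pics/crop5.png

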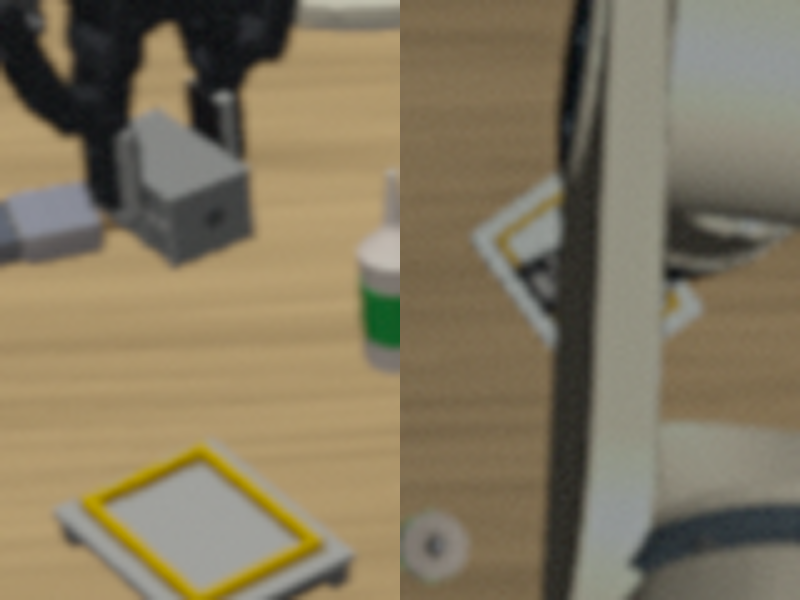

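Run:
```python
from h import *
f=lambda L:ray("scene",[(x/5+185-.4,y/5+180-.4) for x,y in L],.152+.0367)
print(f([(166.5,155)]), f([(155,110),(247,165),(178,200)]))
b=ray("scene",[(x/5+185-.4,y/5+180-.4) for x,y in [(83,500),(205,445),(325,543),(203,600)]],.021); print(b,b.mean(0))
```

```text
[[ 0.59202469 -0.08665261]] [[ 0.55756498 -0.0919114 ]
 [ 0.60243692 -0.05760132]
 [ 0.62452916 -0.0816922 ]]
[[ 0.57358377 -0.13542776]
 [ 0.54142173 -0.08730726]
 [ 0.61213961 -0.0392746 ]
 [ 0.6419246  -0.08637518]] [ 0.59226743 -0.0870962 ]
```

drive_tool(steps="-0.5 0 0 -0.3 0; -0.5 0 0 -0.6 0; -0.5 0 0 -0.9 0; -0.5 0 0 -1 0; -0.5 0 0 -1 0")

```text
time_s: 15.52
ee_pos: [0.5851, -0.088, 0.0496]
orientation: [-0.295, 0.955, 0.001, -0.002]
contact_force: [-0.2, -0.6, -1.6]
grip_width: 0.39
grip_force: 25.4
```

drive_tool(steps="-0.5 0 0 -0.2 0; -0.5 0 0 -0.35 0; -0.5 0 0 -0.4 0; -0.5 0 0 -0.43 0; -0.5 0 0 -0.43 0; -0.5 0 0 -0.43 0")

```text
time_s: 16.02
ee_pos: [0.5881, -0.089, 0.0105]
orientation: [-0.295, 0.956, -0.0, 0.001]
contact_force: [0.1, 0.4, -1.9]
grip_width: 0.394
grip_force: 25.5
```

drive_tool(steps="-0.5 0 0 -0.02 0; -0.5 0 0 -0.02 0; -0.2 0 0 -0.02 0; 0.1 0 0 -0.01 0; 0.3 0 0 0 0; 0.3 0 0 0 0; 0.3 0 0 0 0; 0.3 0 0 0.1 0; 0.4 0 0 0.4 0; 0.4 0 0 0.8 0; 1 0 0 1 0; 1 0 0 1 0")

```text
time_s: 17.02
ee_pos: [0.5905, -0.0895, 0.1149]
orientation: [-0.295, 0.956, -0.002, 0.004]
contact_force: [0.5, -0.1, 0.8]
grip_width: 0.955
grip_force: 0.0
```

drive_tool(steps="1 -0.3 0 0.3 -0.07; 1 -0.6 0 0.6 -0.15; 1 -1 -0.1 0.8 -0.22; 1 -1 -0.1 0.8 -0.3; 1 -1 -0.1 0.8 -0.37; 1 -1 -0.1 0.8 -0.45; 1 -1 -0.1 0.8 -0.52; 1 -1 -0.1 0.8 -0.6; 1 -1 -0.1 0.8 -0.67; 1 -1 -0.1 0.8 -0.75; 1 -1 -0.1 0.8 -0.82; 1 -1 -0.1 0.8 -0.83; 1 -1 -0.1 0.8 -0.83")

```text
time_s: 18.1
ee_pos: [0.4869, -0.0989, 0.1891]
orientation: [0.345, 0.939, -0.0, -0.0]
contact_force: [0.4, 0.2, 0.5]
grip_width: 0.994
grip_force: 0.0
```

drive_tool(steps="1 -0.3 0 0 0; 1 -0.6 0 0 0; 1 -0.9 0 0 0; 1 -0.9 0 0 0; 1 -0.9 0 0 0")

```text
time_s: 18.52
ee_pos: [0.3961, -0.0989, 0.1893]
orientation: [0.344, 0.939, 0.0, 0.0]
contact_force: [0.2, -0.2, 0.3]
grip_width: 1.001
grip_force: 0.0
```

```bash
python3 look2.py 6 286 228 270 175 190 250 341 178; python3 -c "
from h import *; o=get_obs(); print(o['ee_pos'],o['orientation'],o['joint_pos'],o['grip_width'])"
```

```text
[ 0.39814746 -0.09912721  0.18960311] [3.44697316e-01 9.38713567e-01 1.16196081e-04 7.66084211e-04] [-2.47729032e-01  3.75850221e-02  2.09106304e+00  8.46982016e-05
  1.01139656e+00 -1.11473739e+00] 1.001372834362948
```

View pics/crop6.png

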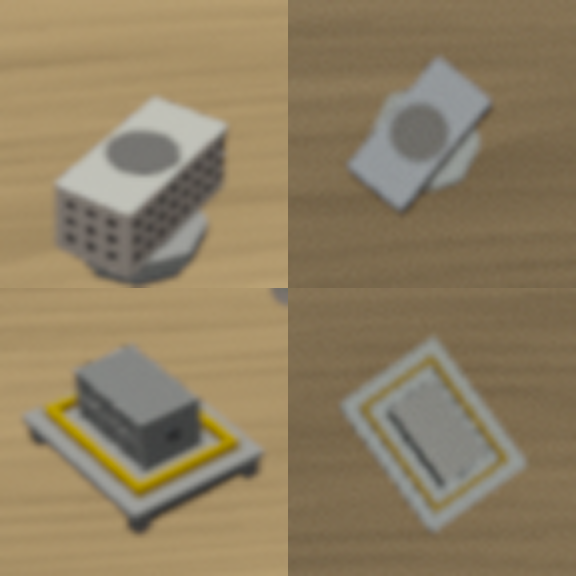

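The pump house stands inside the short bay, at scene (225,352/4+…). The quarters roof is clear, with the disc centre at crop (143,153) in the scene view and (419,132) in the top view.

Run:
```python
from h import *
sc=lambda L:[(x/4+286-.4,y/4+228-.4) for x,y in L]; tp=lambda L:[((x-288)/4+270-.4,y/4+175-.4) for x,y in L]
print(*rect(ray("scene",sc([(55,184),(132,215),(228,127),(154,96)]),.06)),*rect(ray("top",tp([(439,57),(491,103),(402,211),(349,163)]),.06)))
print(ray("scene",sc([(143,153)]),.06),ray("top",tp([(419,132)]),.06))
```

```text
[607.3 104.3] [90.  45.3] -40.1 [600.7 101.7] [89.3 45. ] -41.4
[[0.60665924 0.10352124]] [[0.60191161 0.10260252]]
```

drive_tool(steps="1 0.3 0.3 0 0; 1 0.6 0.6 0 0; 1 0.9 0.9 0 0; 1 1 1 0 0; 1 1 1 0 0")

```text
time_s: 19.03
ee_pos: [0.5008, 0.0036, 0.189]
orientation: [0.344, 0.939, 0.001, 0.001]
contact_force: [-0.4, -1.0, 0.3]
grip_width: 0.997
grip_force: 0.0
```

drive_tool(steps="1 0.3 0.3 0 0; 1 0.6 0.6 0 0; 1 0.9 0.9 0 0; 1 1 1 0 0; 1 1 1 0 0; 1 1 1 0 0; 1 1 1 0 0")

```text
time_s: 19.62
ee_pos: [0.5962, 0.1001, 0.1886]
orientation: [0.345, 0.938, -0.001, -0.001]
contact_force: [-0.2, 0.5, -0.2]
grip_width: 0.998
grip_force: 0.0
```

drive_tool(steps="1 0.03 0.03 -0.3 0; 1 0.04 0.04 -0.6 0; 1 0.04 0.04 -0.9 0; 1 0.04 0.04 -1 0; 1 0.04 0.04 -1 0; 1 0.04 0.04 -1 0")

```text
time_s: 20.12
ee_pos: [0.601, 0.1043, 0.0898]
orientation: [0.346, 0.938, -0.0, -0.0]
contact_force: [-0.9, 0.6, 0.7]
grip_width: 1.002
grip_force: 0.0
```

drive_tool(steps="1 0.03 -0.01 -0.3 0; 1 0.03 -0.01 -0.6 0; 1 0.03 -0.01 -0.75 0; 1 0.03 -0.01 -0.79 0; 1 0.03 -0.01 -0.79 0; 0.5 0.03 -0.01 -0.79 0; 0.2 0.03 -0.01 -0.79 0; 0.1 0.03 -0.01 -0.79 0; -0.3 0.03 -0.01 -0.79 0; -0.3 0.03 -0.01 -0.79 0; -0.3 0.03 -0.01 -0.79 0; -0.3 0.03 -0.01 -0.79 0; -0.3 0.03 -0.01 -0.79 0; -0.3 0.03 -0.01 -0.79 0", newtons=30)

```text
time_s: 21.28
ee_pos: [0.6051, 0.1042, 0.0118]
orientation: [0.345, 0.938, 0.0, 0.001]
contact_force: [-0.9, -0.3, 7.0]
grip_width: 0.508
grip_force: 31.1
```

drive_tool(steps="-0.3 0 0 0.1 0; -0.3 0 0 0.4 0; -0.3 0 0 0.7 0; -0.3 0 0 1 0; -0.3 0 0 1 0; -0.3 0 0 1 0")

```text
time_s: 21.78
ee_pos: [0.6056, 0.1043, 0.1128]
orientation: [0.346, 0.938, 0.001, 0.002]
contact_force: [0.2, 0.1, -2.2]
grip_width: 0.508
grip_force: 31.5
```

drive_tool(steps="-0.3 -0.2 0.3 0 0.07; -0.3 -0.4 0.6 0 0.138; -0.3 -0.6 0.9 0 0.138; -0.3 -0.7 1 0 0.138; -0.3 -0.7 1 0 0.138")

```text
time_s: 22.2
ee_pos: [0.531, 0.2057, 0.109]
orientation: [0.241, 0.971, -0.001, -0.002]
contact_force: [-0.2, -1.4, -2.1]
grip_width: 0.51
grip_force: 31.4
```

drive_tool(steps="-0.3 -0.2 0.3 0 0; -0.3 -0.4 0.6 0 0; -0.3 -0.6 0.9 0 0; -0.3 -0.71 1 0 0; -0.3 -0.71 1 0 0; -0.3 -0.71 1 0 0; -0.3 -0.71 1 0 0")

```text
time_s: 22.78
ee_pos: [0.4638, 0.3031, 0.1098]
orientation: [0.242, 0.97, -0.0, 0.0]
contact_force: [0.4, 0.6, -2.0]
grip_width: 0.509
grip_force: 31.5
```

```bash
python3 look2.py 7 286 228 270 175 370 170 190 230; python3 -c "
from h import *; o=get_obs(); print(o['ee_pos'],o['orientation'],o['joint_pos'],o['grip_width'])"
```

```text
[0.46402257 0.3029281  0.10994178] [ 2.42676359e-01  9.70107281e-01 -2.14030620e-04  4.37157678e-05] [ 5.75887218e-01  3.67008315e-01  1.87583703e+00 -4.54451070e-04
  8.99001041e-01 -5.04378743e-01] 0.5094363068841563
```

View pics/crop7.png

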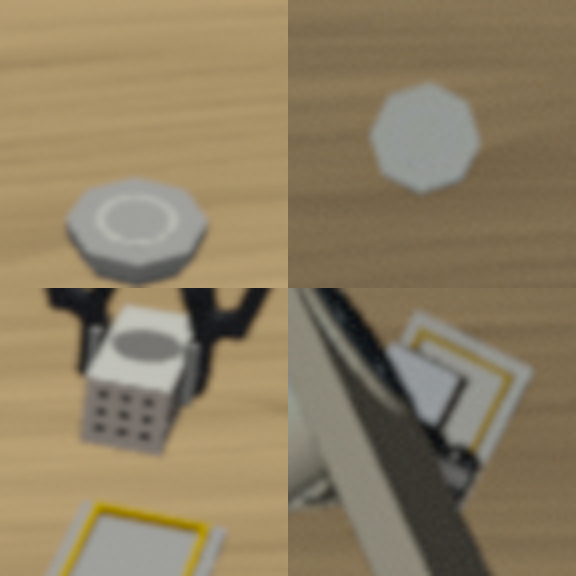

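Run:
```python
from h import *
print(ray("scene",[(147/4+370-.4,58/4+170-.4)],.158))
# helideck
T=cv2.imread("pics/top7.png");S=cv2.imread("pics/scene7.png")
for n,im,x,y in(("top",T,270,175),("scene",S,286,228)):
    hsv=cv2.cvtColor(im,cv2.COLOR_BGR2HSV)[y:y+72,x:x+72]
    m=cv2.inRange(hsv,(0,0,0),(180,55,255)) if n=="top" else cv2.inRange(hsv,(0,0,135),(180,45,255))
    m=cv2.morphologyEx(m,cv2.MORPH_OPEN,np.ones((3,3)))
    c=max(cv2.findContours(m,0,1)[0],key=cv2.contourArea); h=cv2.convexHull(c).reshape(-1,2)+[x,y]
    P=ray(n,h,.02)*1000; M=cv2.moments(P.astype(np.float32)); ctr=np.array([M["m10"],M["m01"]])/M["m00"]
    w={a:np.ptp(P@[np.cos(np.radians(a)),np.sin(np.radians(a))]) for a in range(0,180)}
    w4={a:round(float(sum(w[a+45*k] for k in range(4))/4),1) for a in range(0,45,3)}
    print(n,ctr,w4)
```

```text
[[0.46713791 0.30385772]]
top [602.9691101   99.84008287] {0: 70.1, 3: 70.1, 6: 70.1, 9: 69.8, 12: 69.3, 15: 68.8, 18: 68.7, 21: 69.5, 24: 70.1, 27: 70.5, 30: 70.9, 33: 71.0, 36: 71.0, 39: 70.7, 42: 70.3}
scene [608.33012628 100.69142971] {0: 66.9, 3: 66.8, 6: 66.5, 9: 66.1, 12: 65.6, 15: 65.1, 18: 65.4, 21: 65.9, 24: 66.2, 27: 66.6, 30: 66.8, 33: 66.9, 36: 66.9, 39: 66.8, 42: 67.0}
```

drive_tool(steps="-0.3 0 0.06 -0.3 0; -0.3 0 0.06 -0.6 0; -0.3 0 0.06 -0.85 0; -0.3 0 0.06 -0.95 0; -0.3 0 0.06 -1 0; -0.3 0 0.06 -1 0; -0.3 0 0.06 -1 0; -0.3 0 0.06 -1 0")

```text
time_s: 23.55
ee_pos: [0.4643, 0.3105, 0.0116]
orientation: [0.242, 0.97, 0.001, 0.001]
contact_force: [-0.1, 0.4, -1.4]
grip_width: 0.51
grip_force: 31.4
```

drive_tool(steps="-0.3 0 -0.01 -0.02 0; -0.3 0 -0.01 -0.03 0; -0.3 0 -0.01 -0.04 0; -0.3 0 -0.01 -0.04 0; -0.3 0 -0.01 -0.04 0")

```text
time_s: 23.97
ee_pos: [0.4635, 0.3092, 0.0068]
orientation: [0.242, 0.97, 0.0, 0.0]
contact_force: [-0.6, -1.1, 4.9]
grip_width: 0.508
grip_force: 32.4
```

drive_tool(steps="0 0 0 0 0; 0.3 0 0 0.01 0; 0.4 0 0 0.02 0; 0.4 0 0 0.02 0; 0.4 0 0 0.02 0; 0.4 0 0 0.1 0; 0.4 0 0 0.4 0; 0.5 0 0 0.8 0; 1 0 0 1 0; 1 0 0 1 0; 1 0 0 1 0")

```text
time_s: 24.88
ee_pos: [0.464, 0.3096, 0.1079]
orientation: [0.242, 0.97, 0.001, 0.001]
contact_force: [-0.5, -0.4, -0.8]
grip_width: 1.001
grip_force: 0.0
```

drive_tool(steps="1 0.2 -0.3 0 0; 1 0.4 -0.6 0 0; 1 0.6 -0.9 0 0; 1 0.7 -1 0 0; 1 0.7 -1 0 0")

```text
time_s: 25.3
ee_pos: [0.5343, 0.2066, 0.105]
orientation: [0.243, 0.97, -0.001, -0.0]
contact_force: [0.4, 0.9, 0.1]
grip_width: 1.002
grip_force: 0.0
```

drive_tool(steps="1 0.2 -0.3 0 0; 1 0.4 -0.6 0 0; 1 0.6 -0.9 0 0; 1 0.7 -1 0 0; 1 0.7 -1 0 0; 1 0.7 -1 0 0; 1 0.7 -1 0 0")

```text
time_s: 25.88
ee_pos: [0.6018, 0.1103, 0.1054]
orientation: [0.242, 0.97, -0.0, -0.001]
contact_force: [0.4, 0.5, 0.0]
grip_width: 1.004
grip_force: 0.0
```

```bash
python3 look2.py 8 286 228 270 175 366 205 190 230; python3 -c "
from h import *; o=get_obs(); print(o['ee_pos'],o['orientation'],o['joint_pos'],o['grip_width'])"
```

```text
[0.60196386 0.11049206 0.10583   ] [ 2.41277390e-01  9.70456004e-01 -9.78811493e-05 -5.97076214e-04] [ 1.78897590e-01  4.51069744e-01  1.75018092e+00  3.84931381e-04
  9.41511417e-01 -9.04761558e-01] 0.9996699412223248
```

View pics/crop8.png

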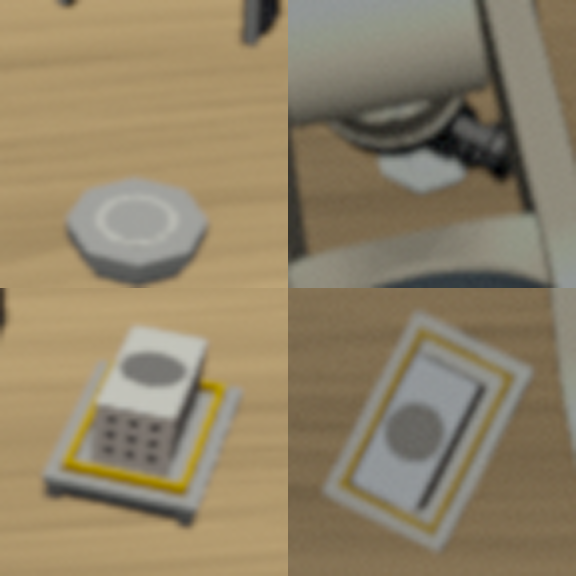

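The quarters stand in the long bay, with the roof disc at crop (154,369) in the scene view and (414,433) in the top view. The helideck lies right way up on the bench.

Run:
```python
from h import *
S=cv2.imread("pics/scene8.png");T=cv2.imread("pics/top8.png")
print(ray("scene",[(154/4+366-.4,81/4+205-.4)],.055),ray("top",[(126/4+190-.4,145/4+230-.4)],.055))
sc=lambda L:[(x/4+366-.4,(y-288)/4+205-.4) for x,y in L]; tp=lambda L:[((x-288)/4+190-.4,(y-288)/4+230-.4) for x,y in L]
print(*rect(ray("scene",sc([(132,326),(207,340),(178,418),(97,402)]),.055)),*rect(ray("top",tp([(423,346),(484,382),(415,512),(354,482)]),.055)))
```

```text
[[0.46590729 0.3105131 ]] [[0.46061277 0.3097809 ]]
[467.3 310.2] [88.1 44.6] -27.4 [462.6 305.9] [95.2 44.7] -27.7
```

drive_tool(steps="1 0.03 -0.1 -0.2 0; 1 0.03 -0.1 -0.5 0; 1 0.03 -0.1 -0.8 0; 1 0.03 -0.1 -0.8 0; 1 0.03 -0.1 -0.8 0; 1 0.03 -0.1 -0.8 0")

```text
time_s: 26.48
ee_pos: [0.6066, 0.0999, 0.0274]
orientation: [0.242, 0.97, 0.0, 0.0]
contact_force: [0.0, 2.2, -0.6]
grip_width: 0.996
grip_force: 0.0
```

```bash
python3 look.py 9 280 200 265 150; python3 -c "
from h import *; print(get_obs()['ee_pos'])
for z in (.03,.04,.05,.06): print(z,proj('scene',[[.605+.043*.47,.1+.043*.88,z],[.605-.043*.47,.1-.043*.88,z]]).ravel())"
```

```text
[0.60744801 0.09969697 0.02818246]
0.03 [339.5593639  282.51221448 299.36412273 272.83019107]
0.04 [339.75304527 278.48431749 299.34245999 268.85163066]
0.05 [339.94881847 274.41291772 299.32056913 264.83117327]
0.06 [340.14671757 270.29730656 299.29844652 260.76815359]
```

View pics/crop9.png

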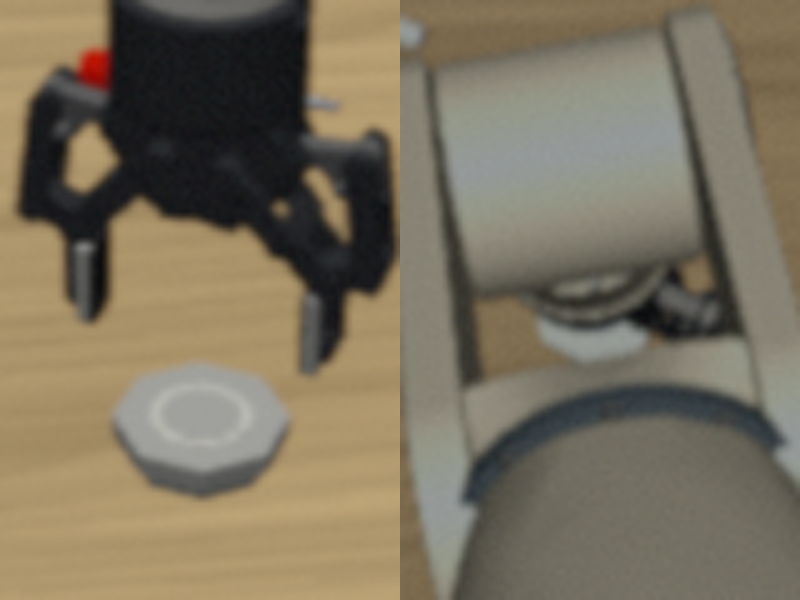

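drive_tool(steps="1 -0.02 0 -0.2 0; 1 -0.02 0 -0.35 0; 1 -0.02 0 -0.42 0; 1 -0.02 0 -0.42 0; 1 -0.02 0 -0.42 0; 1 -0.02 0 -0.42 0")

```text
time_s: 27.08
ee_pos: [0.6051, 0.0992, -0.0146]
orientation: [0.242, 0.97, 0.0, 0.001]
contact_force: [-0.4, -0.2, 0.5]
grip_width: 1.001
grip_force: 0.0
```

drive_tool(steps="0.8 0 0 0 0; 0.6 0 0 0 0; 0.5 0 0 0 0; 0.3 0 0 0 0; 0.3 0 0 0 0; 0.3 0 0 0 0; 0.3 0 0 0 0; 0.3 0 0 0 0; 0.3 0 0 0 0; 0.3 0 0 0 0")

```text
time_s: 27.92
ee_pos: [0.6048, 0.0992, -0.0148]
orientation: [0.242, 0.97, 0.0, 0.001]
contact_force: [-1.6, 0.4, 6.3]
grip_width: 0.761
grip_force: 32.7
```

drive_tool(steps="0.3 0 0 0.1 0; 0.3 0 0 0.4 0; 0.3 0 0 0.7 0; 0.3 0 0 1 0; 0.3 0 0 1 0; 0.3 0 0 1 0")

```text
time_s: 28.42
ee_pos: [0.6057, 0.0993, 0.0867]
orientation: [0.242, 0.97, 0.001, 0.002]
contact_force: [0.7, -1.0, -1.1]
grip_width: 0.762
grip_force: 34.8
```

drive_tool(steps="0.3 -0.2 0.3 0 0; 0.3 -0.4 0.6 0 0; 0.3 -0.6 0.9 0 0; 0.3 -0.7 1 0 0; 0.3 -0.7 1 0 0")

```text
time_s: 28.83
ee_pos: [0.5309, 0.2006, 0.0829]
orientation: [0.241, 0.971, -0.001, -0.002]
contact_force: [0.0, -0.3, -0.6]
grip_width: 0.762
grip_force: 34.8
```

drive_tool(steps="0.3 -0.2 0.3 0.1 0; 0.3 -0.4 0.6 0.1 0; 0.3 -0.6 0.9 0.1 0; 0.3 -0.71 1 0.1 0; 0.3 -0.71 1 0.1 0; 0.3 -0.71 1 0.1 0; 0.3 -0.71 1 0.1 0; 0.3 -0.71 1 0.1 0")

```text
time_s: 29.5
ee_pos: [0.464, 0.298, 0.0939]
orientation: [0.243, 0.97, -0.0, 0.0]
contact_force: [0.3, 0.0, -1.5]
grip_width: 0.759
grip_force: 34.8
```

```bash
python3 look.py 10 365 160 190 210; python3 -c "
from h import *; o=get_obs(); print(o['ee_pos'],o['orientation'],o['grip_width'])"
```

```text
[0.46390407 0.29809818 0.09400341] [ 2.42708948e-01  9.70099146e-01 -1.19552215e-04 -3.20827853e-06] 0.7607488013268452
```

View pics/crop10.png

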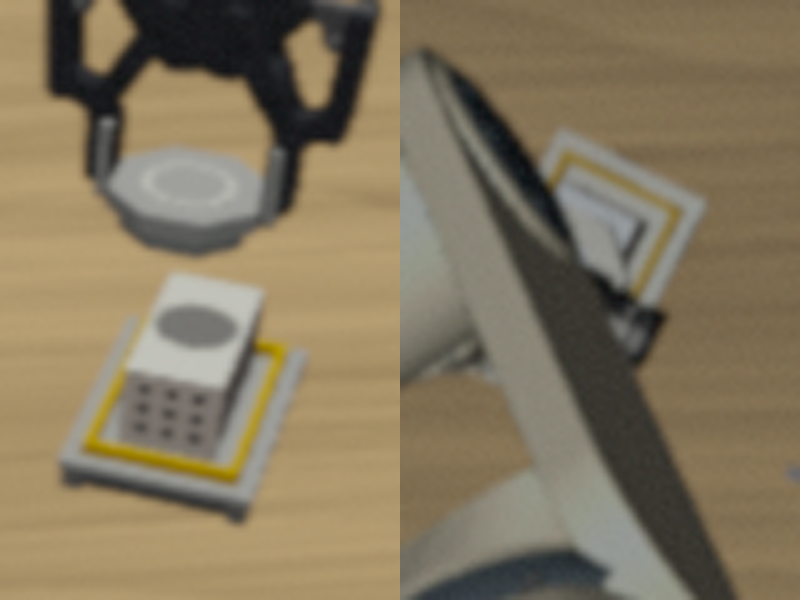

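Run:
```python
from h import *
I=cv2.imread("pics/scene10.png"); hsv=cv2.cvtColor(I,cv2.COLOR_BGR2HSV)
def blob(x0,x1,y0,y1,lo,hi,sm=60):
    m=cv2.inRange(hsv,(0,0,lo),(180,sm,hi)); mm=np.zeros_like(m); mm[y0:y1,x0:x1]=m[y0:y1,x0:x1]
    c=max(cv2.findContours(mm,0,1)[0],key=cv2.contourArea); M=cv2.moments(c); return (M["m10"]/M["m00"],M["m01"]/M["m00"]),cv2.contourArea(c)
print([hsv[y,x] .tolist() for x,y in((404,225),(385,225),(402,196),(393,196))])
d=blob(394,415,219,231,0,150); print("disc",d,ray("scene",[d[0]],.055))
g=lambda x,y:(x/5+365-.4,y/5+160-.4)
print("hand disc",ray("scene",[g(195.5,326)],.055),"circle",ray("scene",[g(189,185)],.1288))
```

```text
[[18, 11, 118], [19, 95, 182], [38, 6, 160], [34, 10, 175]]
disc ((403.76628352490417, 224.8793103448276), 87.0) [[0.46594865 0.30973328]]
hand disc [[0.46560062 0.30967752]] circle [[0.46832196 0.29802375]]
```

drive_tool(steps="0.3 -0.02 0.12 -0.1 0; 0.3 -0.02 0.12 -0.3 0; 0.3 -0.02 0.12 -0.4 0; 0.3 -0.02 0.12 -0.46 0; 0.3 -0.02 0.12 -0.46 0; 0.3 -0.02 0.12 -0.46 0; 0.3 -0.02 0.12 -0.46 0")

```text
time_s: 30.18
ee_pos: [0.4616, 0.3112, 0.0486]
orientation: [0.242, 0.97, 0.0, 0.0]
contact_force: [0.4, -0.8, -1.3]
grip_width: 0.764
grip_force: 34.8
```

drive_tool(steps="0.3 0 0 -0.03 0; 0.3 0 0 -0.05 0; 0.3 0 0 -0.07 0; 0.3 0 0 -0.08 0; 0.3 0 0 -0.08 0; 0.3 0 0 -0.08 0")

```text
time_s: 30.68
ee_pos: [0.4612, 0.3111, 0.0403]
orientation: [0.242, 0.97, 0.0, 0.0]
contact_force: [0.3, -0.3, 0.3]
grip_width: 0.763
grip_force: 34.9
```

drive_tool(steps="0.3 0 0 0.02 0; 0.3 0 -0.012 0.02 0; 0.3 0 -0.012 0.02 0; 0.3 0 -0.012 0 0; 0.3 0 -0.012 -0.005 0; 0.3 0 -0.012 -0.005 0; 0.3 0 -0.012 -0.005 0")

```text
time_s: 31.27
ee_pos: [0.4614, 0.31, 0.0402]
orientation: [0.242, 0.97, 0.0, 0.0]
contact_force: [-1.1, -1.9, 7.5]
grip_width: 0.766
grip_force: 35.7
```

```bash
cat > chk.py <<'E'
from h import *
im=get_image("scene"); hsv=cv2.cvtColor(im,cv2.COLOR_RGB2HSV); cv2.imwrite("pics/chk.png",im[:,:,::-1])
uv=proj("scene",[.4665,.31,.075])[0]; u,v=map(int,uv.round())
V=hsv[:,:,2].astype(int); print(u,v); print(V[v-12:v+13,u-16:u+17:1])
E
python3 chk.py
```

```text
405 217
[[122 104  74 110 151 168 172 173 172 173 173 173 175 174 174 174 174 174
  175 175 175 175 175 176 175 175 176 176 176 168 143  93  44]
 [104  84  70 117 158 173 176 177 177 177 177 178 177 178 178 178 178 178
  179 178 178 179 178 178 178 178 178 178 178 175 155 113  57]
 [ 81  60  69 125 163 178 180 180 180 180 180 180 179 180 179 180 180 180
  180 180 181 180 180 180 180 180 180 181 181 179 170 138  79]
 [ 78  54  77 138 172 181 182 182 183 182 182 182 181 180 181 181 182 182
  182 182 182 182 182 182 182 183 182 183 183 182 177 155 106]
 [ 76  52  82 146 177 183 184 182 181 181 180 177 175 174 175 176 179 180
  182 183 183 185 185 185 184 184 184 184 182 182 178 159 116]
 [ 73  51  86 147 177 182 181 178 175 172 168 166 165 164 164 165 167 169
  171 174 177 178 180 179 180 180 180 180 180 179 173 151 112]
 [ 75  51  85 139 167 171 168 166 163 163 161 161 162 162 162 162 161 163
  162 164 165 166 167 168 171 174 177 179 179 179 171 147 124]
 [ 73  58  94 138 158 161 161 160 161 163 164 166 167 167 167 167 168 166
  166 164 163 162 161 161 163 167 173 178 181 179 167 136 1
[... 1633 characters left out ...]
9  88  98 115]
 [174 160 139 111  89  82  87  91  94  94  98 101 106 110 115 120 126 133
  139 137 131 124 112 105 101  97  91  89  91 105 119 127 143]
 [170 163 160 149 124  95  86  88  92  92  92  93  94  95  95  97 101 107
  108 107 102  97  92  90  88  89  87  95 116 142 160 164 169]
 [165 165 172 174 159 128  96  84  85  87  90  89  90  92  91  91  93  94
   91  90  87  87  86  86  84  83  92 121 150 167 174 175 174]
 [163 168 177 184 182 165 131  95  84  82  81  82  83  86  88  91  91  90
   89  87  85  84  83  80  76  74  92 135 165 172 174 177 176]
 [164 171 182 190 191 185 167 141 118 105  95  89  86  83  81  83  83  82
   82  82  79  83  86  83  76  69  82 121 147 157 166 176 179]]
```

```bash
python3 -c "
from h import *
print(ray('scene',[(405.1,217.0),(405.1,217.3)],.075))"
```

```text
[[0.46518497 0.31081526]
 [0.46645889 0.31045779]]
```

drive_tool(steps="0.3 0 0 0.005 0; 0.4 0 0 0.005 0; 0.6 0 0 0.005 0; 0.8 0 0 0.005 0; 1 0 0 0.005 0; 1 0 0 0.005 0; 1 0 0 0.005 0; 1 0 0 0.005 0; 1 0 0 0.1 0; 1 0 0 0.4 0; 1 0 0 0.8 0; 1 0 0 1 0; 1 0 0 1 0")

```text
time_s: 32.4
ee_pos: [0.4639, 0.3117, 0.1453]
orientation: [0.242, 0.97, 0.003, 0.003]
contact_force: [0.3, 0.4, 0.1]
grip_width: 0.995
grip_force: 0.0
```

drive_tool(steps="1 0 -0.2 0.3 0; 1 0 -0.5 0.5 0; 1 0 -0.9 0.5 0; 1 0 -1 0.5 0; 1 0 -1 0.5 0")

```text
time_s: 32.82
ee_pos: [0.4607, 0.2075, 0.1898]
orientation: [0.243, 0.97, -0.0, -0.0]
contact_force: [0.2, 0.1, 0.1]
grip_width: 0.996
grip_force: 0.0
```

drive_tool(steps="1 0 -0.2 0 0; 1 0 -0.5 0 0; 1 0 -0.9 0 0; 1 0 -1 0 0; 1 0 -1 0 0; 1 0 -1 0 0; 1 0 -1 0 0; 1 0 -1 0 0")

```text
time_s: 33.48
ee_pos: [0.4613, 0.1111, 0.1895]
orientation: [0.241, 0.97, 0.0, -0.0]
contact_force: [-0.6, 0.2, 0.7]
grip_width: 1.001
grip_force: 0.0
```

Run:
```python
from h import *
T=get_image("top"); S=get_image("scene")
hsv=cv2.cvtColor(S,cv2.COLOR_RGB2HSV)
V=hsv[:,:,2].astype(int); print(V[207:229,389:422])
t=cv2.cvtColor(T,cv2.COLOR_RGB2HSV)[:,:,2].astype(int); u,v=map(int,proj("top",[.462,.31,.075])[0].round()); print(u,v); print(t[v-16:v+17,u-16:u+17])
g=cv2.inRange(hsv,(45,120,40),(80,255,255)); p=cv2.findNonZero(g[215:260,245:290]).reshape(-1,2); print("green band",np.ptp(p,0),p.mean(0)+[245,215])
y=yellow(S); print([int(cv2.countNonZero(y[b-25:b+25,a-30:a+30])) for a,b in((126,260),(226,287))])
```

```text
[[180 180 180 180 180 180 179 180 180 179 179 179 180 179 179 180 179 179
  179 179 180 179 180 179 179 180 180 180 180 181 181 180 181]
 [182 181 182 181 181 182 182 182 182 182 181 181 180 180 180 180 180 182
  181 182 182 182 182 182 182 181 182 182 183 182 182 182 182]
 [184 183 184 183 184 183 182 182 182 180 178 176 173 174 174 177 179 180
  182 183 183 184 183 184 183 183 183 183 183 182 181 181 181]
 [185 185 184 184 183 181 179 176 173 170 166 164 164 164 164 165 167 168
  171 174 177 178 179 180 180 179 180 179 178 178 178 177 177]
 [182 182 181 176 173 170 166 164 163 162 160 160 161 161 161 161 162 161
  162 163 165 165 166 169 171 174 176 177 179 179 178 178 178]
 [180 179 174 167 163 161 159 159 161 162 165 166 166 167 167 166 166 165
  164 164 163 161 160 161 162 166 173 178 180 181 181 181 181]
 [180 177 169 162 159 159 160 162 166 171 175 175 172 169 168 167 167 169
  171 173 172 168 164 162 161 161 165 170 174 178 179 179 179]
 [180 173 166 160 160 160 163 170 177 177 172 167 165 163 163 162 162 163
  165 168 172 173 172 167 163 161 160 163 167 172 175 177 176]
 [17
[... 1472 characters left out ...]
6  91  89 101 135 164 178 180]
 [169 162 159 149 124  95  86  88  90  91  92  91  94  93  95  97  99 102
  106 104  98  92  91  87  88  86  87  98 122 152 171 177 177]
 [165 164 171 174 160 129  96  82  84  87  88  90  90  91  90  91  92  93
   91  90  88  87  85  85  83  84  91 121 151 168 174 176 174]
 [163 168 177 183 183 164 132  95  82  82  83  83  83  85  88  88  90  89
   89  86  85  82  81  80  77  74  91 134 164 173 175 176 176]]
219 265
[[128 128 128 ... 142 144 145]
 [128 127 128 ... 135 139 144]
 [128 127 126 ... 128 130 132]
 ...
 [138 130 121 ... 132 144 144]
 [139 137 132 ... 139 145 140]
 [142 140 138 ... 141 141 135]]
green band [13 10] [264.19327731 243.41176471]
[148, 234]
```

```bash
python3 -c "
from workcell import *; print(sign_off())"
```

```text
the job is handed in; nothing more can be done
None
```

I handed the job in at about 34 s with the tank, pump house and quarters upright in their own bays, the helideck right way up and within about 1 mm of centre on the quarters roof, and the glue bottle still standing; the final check was numeric only, as the 14 picture views were used up.

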